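# Weigh the steel tiffin on the sprung hook under the granite ledge

### The job

Weigh the closed steel tiffin: carry it upright by its handle and hang it on the sprung hook under the granite ledge. Lower it gently until the hook carries the whole weight, so that the hook neither lurches when you let go nor is pushed down to its stop, and leave it hanging free and still. Leave the other things where they are.

Things in the scene. Friction and masses are not known exactly. Their poses are not given: they have to be found in the camera images.
- tiffin: closed round steel tiffin, 100 mm across, standing upright, lid 76 mm above its underside; mass hidden, 0.30 to 0.88 kg. A dark steel D-handle stands on the lid: two flat uprights at y = +/-22 mm (14 mm along x, 6 mm thick), 50 mm apart over the outer faces, joined by a round bar on top. Origin: centre of the underside; z up
- tiffin_bar (a point): centre of the handle's bar, 132 mm above the tiffin's underside; axes as the tiffin's. Bar: 8 mm thick, 50 mm long along y. Clear opening under it: 38 mm wide (y), 52 mm high. Grip the handle across the uprights' outer faces (50 mm), just below the bar; the gripper may lean towards the tiffin's -x or +x side, leaving the opening free
- ledge: fixed dark granite ledge on two legs. Origin on the shelf, right below the crook of the hook; x points away from the open front, y along the ledge, z up. Slab: 300 mm along y, x = -8 to +62 mm, underside 375 mm, top 405 mm high. Legs at y = +/-128 mm, 20 mm wide, x = 32 to 62 mm (feet 50 mm wide, 6 mm thick, x = 12 to 82 mm)
- housing (a point): centre of the lower end of the white spring-scale housing, 32 mm across, that hangs from the ledge's slab: 320 mm high, 34 mm behind the hook's crook (ledge's +x); the hook's shank comes out of it. Housing and slab leave no room for an upright gripper above the hook: it must lean to the open front (-x), fingers pointing down and to +x, about 30 to 45 degrees from vertical
- hook_seat (a point): where the bar's centre lies once it rests in the V-shaped crook of the hook; moves with the hook, 246 mm high unloaded; axes as the ledge's. The hook is 8 mm orange-coated wire in the ledge's x-z plane: the wire's centre is 11 mm below this point in the crook, and rises to the shank at x = +34 mm and to the tip at x = -18 mm
- hook_tip (a point): centre of the hook's round open tip (8 mm thick), on the ledge's -x side of the crook, 8 mm above and 18 mm before point hook_seat. The bar goes over it from the -x side: there the bar's centre must be over 8 mm above this point (16 mm above hook_seat); the wire then runs through the handle under the bar
- hook (a joint): how far the hook has dipped, m: 0 unloaded (on its upper stop), growing downward, lower stop at 0.110. Spring 100 N/m with 0.4 N preload: the tiffin dips it by some 25 to 83 mm, depending on its weight. Light damping: it bobs for a second or two when disturbed. A gentle transfer keeps it slower than 0.10 m/s both ways and short of 0.100
- tumbler: bystander: open steel tumbler, 74 mm across, 95 mm high; origin at its underside
- spray_bottle: bystander: clear closed spray bottle with a white head, 66 mm across, 190 mm high; origin at its underside
- brush: bystander: short bamboo-handled brush lying along its x axis, bristles down, 183 mm long, 33 mm high; origin under the head's rear part, handle to -x
- dustpan: bystander: blue plastic dustpan lying flat, pan 130 mm by 170 mm, 45 mm high, handle to -x reaching 153 mm from the origin; origin at the centre of the pan's underside
- jar: bystander: clear jar with a red cap, 90 mm across, 130 mm high; origin at its underside
Things that resemble listed ones, but are neither listed nor needed, are in the scene too. What is shaped like the tiffin but green or orange is not meant.

How it is judged:
On the way, in this order (a step that is already met when the one before it is completed fails the run):
1. the tiffin is lifted clear of the shelf (height (world z) of tiffin above 0.04 m), for 0.1 s.
2. the handle's bar lies in the crook of the hook, the hook has dipped, and the fingers have let go (distance between tiffin_bar and hook_seat below 0.015 m and value of joint hook above 0.012 m and contact force between the fingers and tiffin below 0.1 N), for 0.3 s.
At the end, for the whole second after the job is handed in: the tiffin hangs free with the handle's bar in the crook of the hook (centre within 15 mm of the seat point), the hook dipped more than 12 mm and settled (slower than 0.03 m/s), the tiffin upright within 0.2 rad, at least 20 mm above the shelf and slower than 0.05 m/s (distance between tiffin_bar and hook_seat below 0.015 m and value of joint hook above 0.012 m and velocity of joint hook between -0.03 and 0.03 m/s and linear speed of tiffin below 0.05 m/s and angle between tiffin's own z axis and vertical below 0.2 rad and height (world z) of tiffin above 0.02 m); the robot touches nothing.
It fails at once if the hook lurches up or down together with the tiffin (hook faster than 0.10 m/s, tiffin faster than 0.09 m/s) ((velocity of joint hook above 0.1 m/s or velocity of joint hook below -0.1 m/s) and linear speed of tiffin above 0.09 m/s).
It fails at once if the hook is pushed down to its stop (past 100 mm) (value of joint hook above 0.1 m).
It fails at once if the tiffin is tipped by more than 0.7 rad (angle between tiffin's own z axis and vertical above 0.7 rad).
It fails at once if another thing is moved by more than 30 mm (distance of any of tumbler, spray_bottle, brush, dustpan, jar from where it was at the start of the episode above 0.03 m).
It also fails if it takes over 67 s, if anything falls off the work surface, if the arm or the gripper's body presses on something with over 40 N, if the wrist force passes 120 N, or if a joint passes its speed limit or range.

### The arm

A 7-joint arm with a two-finger parallel gripper is mounted at the origin on the work surface. World frame = base frame: x ahead of the robot, y to its left, z up, the work surface at z = 0. Lengths are in m, angles in rad, forces in N, time in s.
With the tool pointing down it reaches from about 0.4 to 0.85 m from the base axis. Payload 10.4 kg.
Tool frame: the origin (TCP) lies midway between the tips of the shut fingers; the grasp point (between the pads) lies 19 mm behind it (r.grasp_offset is the distance from the TCP to the grasp point, in m); z points along the fingers, y is the line along which they close (so a half turn about z gives the same grasp; the last joint's range is limited). The gripper opens to 87 mm and grips with 3 to 60 N. Pads are 19 mm wide; open, the fingers measure 117 mm over their backs; the gripper's body (75 mm by 190 mm) begins 51 mm behind the grasp point.
Start: joints at [1.313, 0.332, -0.065, 1.46, 0.022, 1.35, -0.088], TCP at [0.145, -0.608, 0.223] pointing down, gripper open.
Joint ranges: [-2.6, 2.6], [-0.5, 2.12], [-1.47, 1.34], [0.16, 2.42], [-1.27, 4.41], [0.06, 2.06], [-2.6, 2.6]. Speed limits (rad/s): [2.22, 2.22, 2.79, 2.79, 3.14, 3.14, 3.14].

### API

Orientations are given as a unit quaternion [x, y, z, w].
In Python, from bench import r gives the robot as it stands.
- The arm moves only by the tool drive_tool, never from a script. Its argument "moves" is a list that holds one entry, the list of rows, each a list of 7 numbers: the shift along the tool's x, y, z in m, then the turn, a rotation vector about the tool's x, y, z in rad, then the opening, from 0 (shut) to 1 (fully open). In form: [[[tx, ty, tz, ax, ay, az, jaw], ...]]. A call has 1 to 10 rows; each row shifts and turns the commanded pose from where the row before left it, along the tool's axes as they then stand; what a row does not reach is not made up. A row lasts 1/10 s, in which the tool goes at most 50 mm and 8.59 degrees, less where a joint would pass 70% of its speed; a pose out of reach is approached as far as the arm can. A call is refused whole if a number of a shift passes 0.05 or a number of a turn 0.15, either way. A call with a gripper value outside its range is refused whole. The fingers move at their own pace and stop on an object; "squeeze" is the grip in N (left out, the last holds). Time passes only in rows, so rows that do not move let the fingers close. It gives the time, the measured TCP pose, the force, the opening and the grip force at its end, in the units of the state.
- r.read_state(): the state, without advancing time (a new reading comes with each control period).
- r.camera(name): name is "scene" or "top"; returns the picture (400x640x3 uint8, red, green, blue); there is no depth.
- r.camera_info(name): a dict with "mtx" (3x3 intrinsics, pixels), "rvec" (rotation vector, rad) and "tvec" (3), from world to camera coordinates, as OpenCV has them. Camera axes: x right, y down, z forward; pixel columns grow to the right and rows downward; lengths in m; the calibration is good to about 2 mm. A picture is of the moment at which its call begins. camera_info takes no time and is no camera call.
- r.close_job(): hands the job in; it is judged then, once.
Trained networks look in the newest picture that a camera, given by its name, has taken for a name from the list of things; names that differ only in an ending like _2 or _b are one class to them, and where a whole thing is asked for, a point or a joint stands for the part that bears it (a point fixed in the world has none). Each returns a list of dicts, best first, with "conf" (0 to 1); they miss things now and then, are a little off and sometimes report something else, mostly with a low value. They report only what shows in the picture. A call takes as long as a camera call. They do not tell look-alikes from the thing itself.
- r.find_in(camera, query): "bbox" ([left, top, right, bottom] in pixels, round what is visible of it).
- r.place_of(camera, query): "at" ([column, row] in pixels: a listed point, or the origin of a listed thing).
The state is a dict: "time": time; "joint_positions": joint angles; "joint_vel": joint speeds; "joint_torque": joint torques, N m; "ee_pos": TCP position; "eef_rot": TCP orientation; "ft_force": force on the tool from outside, world axes, zero at the start; "torque": the same for the moment, N m; "width": finger opening in m; "grip_force": force on a finger pad.
Only numpy, scipy, OpenCV 4.12 (cv2) and the standard library are available. Lean on these libraries where they do the work, as an engineer would, in place of code of your own. Each camera call takes 0.05 s, during which the arm holds its last target. There are 200 camera calls.

## Working session

There is one attempt and no reset: what is moved stays moved. The work goes in short steps, Python scripts to look and compute and a tool call to move; the robot and the scene stay as the last step left them, time stands still between calls to the robot, and variables do not carry over. Pictures are saved under pics/ and viewed, at most 10 in all, crops included, and the job is handed in when it is done.

Besides the shell and the picture viewer there is one more tool, called after "Call:" as a command line: name --argument value ..., lists and objects as JSON in quotes. drive_tool: Moves the arm, as the interface text tells. Its arguments: {"type":"object","properties":{"moves":{"type":"array"},"squeeze":{"type":"number"}},"required":["moves"]}

```bash
mkdir -p pics; ls; python3 - <<'E'
from bench import r
import cv2,numpy as np
for c in("scene","top"):
    im=r.camera(c); cv2.imwrite(f"pics/{c}0.png",im[:,:,::-1])
    i=r.camera_info(c); print(c,np.round(i["mtx"],1).tolist(),np.round(i["rvec"],3).ravel(),np.round(i["tvec"],3).ravel())
    for q in("tiffin","tiffin_bar","hook_seat","hook_tip","housing","ledge"):
        print(q,[(np.round(d["at"],1).tolist(),round(d["conf"],2)) for d in r.place_of(c,q)][:4])
print({k:np.round(v,3).tolist() for k,v in r.read_state().items()}, r.grasp_offset)
E
```

```text
pics
scene [[509.7, 0.0, 318.0], [0.0, 509.7, 203.2], [0.0, 0.0, 1.0]] [ 2.317  1.04  -0.344] [-0.303 -0.203  2.394]
tiffin [([217.1, 276.1], 0.94), ([259.8, 276.5], 0.86), ([245.5, 247.3], 0.77)]
tiffin_bar [([245.7, 225.8], 0.86), ([254.1, 257.4], 0.56), ([208.8, 257.6], 0.55)]
hook_seat [([372.3, 170.6], 0.5)]
hook_tip [([370.5, 167.5], 0.49)]
housing [([382.4, 156.7], 0.98)]
ledge []
top [[365.9, 0.0, 319.5], [0.0, 365.9, 197.3], [0.0, 0.0, 1.0]] [ 2.144 -2.198  0.081] [-0.023  0.551  1.542]
tiffin [([429.5, 234.4], 0.97), ([380.4, 243.3], 0.92), ([393.4, 206.6], 0.74)]
tiffin_bar [([435.0, 235.7], 0.73), ([395.5, 203.7], 0.69), ([388.2, 242.3], 0.68)]
hook_seat [([191.8, 211.1], 0.74), ([254.3, 193.5], 0.59)]
hook_tip [([256.6, 191.8], 0.52)]
housing [([238.2, 191.6], 0.96)]
ledge []
{'time': 0.7, 'joint_positions': [1.313, 0.332, -0.065, 1.46, 0.022, 1.35, -0.088], 'joint_vel': [0.0, -0.001, -0.001, 0.0, 0.001, -0.0, 0.0], 'joint_torque': [0.001, -62.292, 0.025, -39.007, -0.061, 0.031, 0.0], 'ee_pos': [0.145, -0.608, 0.223], 'eef_rot': [0.993, 0.117, 0.0, 0.0], 'ft_force': [0.32, 0.322, -0.101], 'torque': [-0.004, 0.008, -0.017], 'grip_force': 0.0, 'width': 0.087} 0.0187
```

View pics/scene0.png

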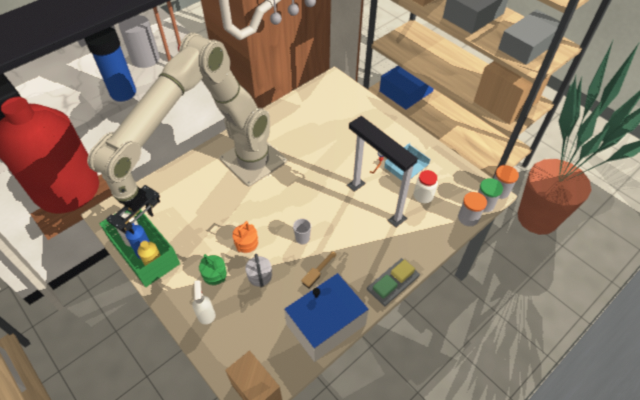

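View pics/top0.png

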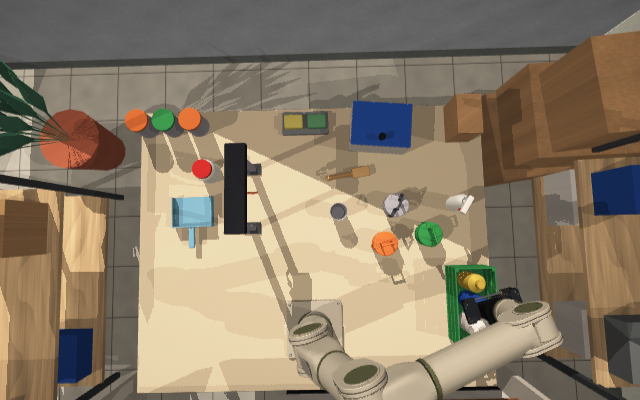

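Candidates for the tiffin are steel at scene (259,270) / top (396,205), green at scene (212,268) / top (429,234), and orange at scene (245,236) / top (385,243). I choose the steel one. The hook shows orange at scene (377,165) / top (254,192), with the ledge's open front facing world -y.

```bash
cat > h.py <<'E'
import numpy as np,cv2
from bench import r
def P(c):
    i=r.camera_info(c); R=cv2.Rodrigues(np.array(i["rvec"],float))[0]; return np.array(i["mtx"]),R,np.array(i["tvec"],float).reshape(3)
def proj(c,X):
    K,R,t=P(c); p=(R@np.asarray(X,float).T).T+t; p=p@K.T; return p[...,:2]/p[...,2:]
def ray(c,uv):
    K,R,t=P(c); return -R.T@t, R.T@np.linalg.inv(K)@np.array([*uv,1.])
def onz(c,uv,z):
    o,d=ray(c,uv); return o+d*(z-o[2])/d[2]
def tri(a,b):
    M=[]
    for c,uv in (("scene",a),("top",b)):
        K,R,t=P(c); M.append(K@np.c_[R,t])
    X=cv2.triangulatePoints(M[0],M[1],np.array(a,float).reshape(2,1),np.array(b,float).reshape(2,1)).ravel(); return X[:3]/X[3]
E
python3 - <<'E'
from h import *
s=cv2.imread("pics/scene0.png");t=cv2.imread("pics/top0.png")
def crop(im,x,y,w,h,k): return cv2.resize(im[y:y+h,x:x+w],(w*k,h*k),interpolation=cv2.INTER_CUBIC)
a=crop(s,235,240,50,50,6);b=crop(t,370,180,50,50,6)
c=crop(s,335,110,100,120,4)[:,:];d=crop(t,210,130,65,120,4)
top=np.hstack([a,b]);  # 600x300
cv2.imwrite("pics/c_tif.png",top)
e=np.hstack([c,d]); cv2.imwrite("pics/c_hook.png",e)
for z in(0,.132): print(z,onz("top",(393,206),z),onz("scene",(259.8,276.5),z))
print("tif",tri((259.8,276.5),(393.4,206.6)),"bar?",tri((254.1,257.4),(395.5,203.7)))
print("seat",tri((372.3,170.6),(254.3,193.5)),"housing",tri((382.4,156.7),(238.2,191.6)),"tip",tri((370.5,167.5),(256.6,191.8)))
for q in ("tumbler","spray_bottle","brush","dustpan","jar"):
    A=r.place_of("scene",q);B=r.place_of("top",q)
    print(q,[np.round(onz("scene",d["at"],0)[:2],3).tolist() for d in A[:2]],[np.round(onz("top",d["at"],0)[:2],3).tolist() for d in B[:2]])
E
```

```text
0 [ 0.50679665 -0.35323823  0.        ] [ 5.06757280e-01 -3.55672085e-01 -2.22044605e-16]
0.132 [ 0.49909976 -0.32826979  0.132     ] [ 0.57127515 -0.39017388  0.132     ]
tif [ 0.50478649 -0.35500536 -0.00352739] bar? [ 0.49844049 -0.35065232  0.13256287]
seat [0.55212932 0.20109554 0.25288111] housing [0.55514555 0.24840627 0.30268367] tip [0.55412034 0.1858574  0.28553239]
tumbler [[0.461, -0.111]] [[0.486, -0.101]]
spray_bottle [[0.498, -0.61]] [[0.496, -0.604]]
brush [[0.653, -0.193]] [[0.655, -0.2]]
dustpan [[0.493, 0.523]] [[0.494, 0.508]]
jar [[0.672, 0.44], [0.433, -0.333]] [[0.675, 0.43]]
```

View pics/c_tif.png

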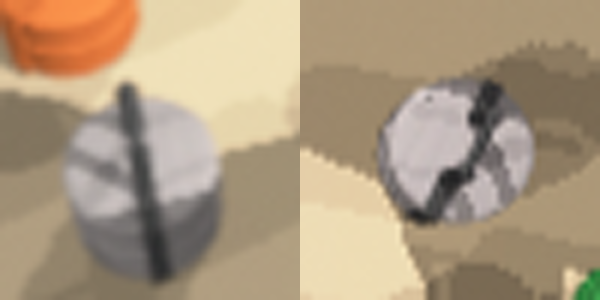

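View pics/c_hook.png

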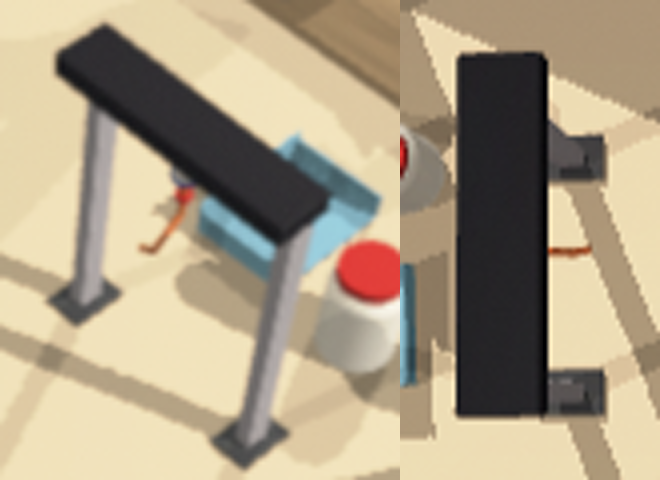

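The crops confirm the steel tiffin: its handle runs diagonally in the top view from about (390,216) to (402,195). They also show the hook's tip at scene (372,172) and top (257.5,192.5), and the slab's corners. Next I fit the poses to these.

```bash
python3 - <<'E'
from h import *
from scipy.optimize import least_squares
def T(p,X): 
    c,s=np.cos(p[2]),np.sin(p[2]); X=np.array(X,float); return np.c_[p[0]+c*X[:,0]-s*X[:,1],p[1]+s*X[:,0]+c*X[:,1],X[:,2]]
z=.405
LS=[[-.008,.15,z],[.062,.15,z],[.062,-.15,z],[-.008,-.15,z],[-.018,0,.254],[.034,0,.32]]
ps=np.array([[57,55],[105,25],[327,190],[280,222],[148,248]])/4+[335,110]; ps=np.r_[ps,[[382.4,156.7]]]
LT=[[.062,-.15,z],[-.008,-.15,z],[-.008,.15,z],[.062,.15,z],[-.018,0,.254]]
pt=np.array([[224.25,143.75],[246.75,143.75],[246.75,233.5],[224.25,233.5],[257.5,192.5]])
f=lambda p:np.r_[(proj("scene",T(p,LS))-ps).ravel(),(proj("top",T(p,LT))-pt).ravel()]
o=least_squares(f,[.55,.2,1.57],loss="soft_l1"); print("ledge",o.x,np.round(f(o.x).reshape(-1,2),1).tolist())
# tiffin: body centre via silhouette, handle via dark mask
ims={c:cv2.imread(f"pics/{c}0.png") for c in("scene","top")}
def mask(c,p):
    k=8; m=np.zeros((400*k//4,640*k//4),np.uint8)
    off={"scene":(225,230),"top":(360,170)}[c]
    m=np.zeros((70*k,70*k),np.uint8); b=m.copy()
    def fill(M,X):
        q=((proj(c,T(p,X))+.5-off)*k).astype(np.int32); cv2.fillConvexPoly(M,cv2.convexHull(q),255)
    a=np.linspace(0,2*np.pi,40)
    fill(b,[[.05*np.cos(t),.05*np.sin(t),h] for t in a for h in(0,.076)])
    B=lambda x0,x1,y0,y1,z0,z1:[[x,y,z] for x in(x0,x1) for y in(y0,y1) for z in(z0,z1)]
    for s in(1,-1): fill(m,B(-.007,.007,s*.022-.003,s*.022+.003,.076,.132))
    fill(m,B(-.004,.004,-.025,.025,.128,.136))
    g=lambda M:cv2.resize(M,(70,70),interpolation=cv2.INTER_AREA)/255.
    return g(m),g(b),off
def cost(p,full=False):
    t=0;out=[]
    for c in ims:
        m,b,off=mask(c,p); I=cv2.cvtColor(ims[c],cv2.COLOR_BGR2GRAY).astype(float)[off[1]:off[1]+70,off[0]:off[0]+70]
        obs=np.clip((115-I)/50,0,1); roi=cv2.dilate(((b+m)>.1).astype(np.uint8),np.ones((3,3)))>0
        t+=((obs-m)[roi]**2).sum(); out.append((m,obs,off))
    return (t,out) if full else t
best=[]
for yaw in np.arange(0,np.pi,.1):
    for dx in np.arange(-.012,.013,.004):
        for dy in np.arange(-.012,.013,.004):
            p=[.505+dx,-.354+dy,yaw]; best.append((cost(p),*np.round(p,3)))
best.sort(); print(best[:4]); 
for y in np.arange(0,3.1,.3): print(round(y,1),round(min(b[0] for b in best if abs(b[3]-y)<.05),1),end="; ")
from scipy.optimize import minimize
q=minimize(cost,best[0][1:],method="Nelder-Mead",options=dict(initial_simplex=[np.array(best[0][1:])+d for d in([0,0,0],[.004,0,0],[0,.004,0],[0,0,.08])],maxiter=80)); print(q.x,q.fun)
t,out=cost(q.x,True); rows=[]
for c,(m,obs,off) in zip(ims,out):
    im=cv2.resize(ims[c][off[1]:off[1]+70,off[0]:off[0]+70],(280,280),interpolation=cv2.INTER_CUBIC); ed=im.copy()
    M=cv2.resize((m*255).astype(np.uint8),(280,280)); cs,_=cv2.findContours((M>127).astype(np.uint8),1,2); cv2.drawContours(ed,cs,-1,(0,0,255),1)
    b=cv2.resize((mask(c,q.x)[1]*255).astype(np.uint8),(280,280)); cs,_=cv2.findContours((b>127).astype(np.uint8),0,2); cv2.drawContours(ed,cs,-1,(255,255,0),1)
    rows.append(np.hstack([im,ed]))
cv2.imwrite("pics/fit.png",np.vstack(rows))
E
```

```text
ledge [0.55524361 0.20592159 1.5655653 ] [[-1.5, -0.0], [-0.4, -1.0], [1.5, 1.0], [0.1, 2.7], [-1.8, 0.6], [-1.3, -1.8], [0.2, -1.1], [-1.1, -1.6], [-0.9, 0.5], [-0.1, 0.9], [-0.2, -0.3]]Traceback (most recent call last):
  File "<stdin>", line 38, in <module>
  File "<stdin>", line 30, in cost
  File "<stdin>", line 21, in mask
  File "<stdin>", line 19, in fill
  File "h.py", line 6, in proj
    K,R,t=P(c); p=(R@np.asarray(X,float).T).T+t; p=p@K.T; return p[...,:2]/p[...,2:]
          ~^^^
  File "h.py", line 4, in P
    i=r.camera_info(c); R=cv2.Rodrigues(np.array(i["rvec"],float))[0]; return np.array(i["mtx"]),R,np.array(i["tvec"],float).reshape(3)
ValueError: time passes only in moves, steps and waits
```

```bash
sed -i 's/^def P(c):/import functools\n@functools.lru_cache(None)\ndef P(c):/' h.py
cat > fit.py <<'E'
from h import *
from scipy.optimize import minimize
def T(p,X): 
    c,s=np.cos(p[2]),np.sin(p[2]); X=np.array(X,float); return np.c_[p[0]+c*X[:,0]-s*X[:,1],p[1]+s*X[:,0]+c*X[:,1],X[:,2]]
ims={c:cv2.imread(f"pics/{c}0.png") for c in("scene","top")}
def mask(c,p,k=8):
    off={"scene":(225,230),"top":(360,170)}[c]
    m=np.zeros((70*k,70*k),np.uint8); b=m.copy()
    def fill(M,X):
        q=((proj(c,T(p,X))+.5-off)*k).astype(np.int32); cv2.fillConvexPoly(M,cv2.convexHull(q),255)
    fill(b,[[.05*np.cos(t),.05*np.sin(t),h] for t in np.linspace(0,6.28,40) for h in(0,.076)])
    B=lambda x0,x1,y0,y1,z0,z1:[[x,y,z] for x in(x0,x1) for y in(y0,y1) for z in(z0,z1)]
    for s in(1,-1): fill(m,B(-.007,.007,s*.022-.003,s*.022+.003,.076,.132))
    fill(m,B(-.004,.004,-.025,.025,.128,.136))
    g=lambda M:cv2.resize(M,(70,70),interpolation=cv2.INTER_AREA)/255.
    return g(m),g(b),off
def cost(p):
    t=0
    for c in ims:
        m,b,off=mask(c,p); I=cv2.cvtColor(ims[c],cv2.COLOR_BGR2GRAY).astype(float)[off[1]:off[1]+70,off[0]:off[0]+70]
        obs=np.clip((115-I)/50,0,1); roi=cv2.dilate(((b+m)>.1).astype(np.uint8),np.ones((3,3)))>0
        t+=((obs-m)[roi]**2).sum()
    return t
best=sorted((cost([.505+dx,-.354+dy,y]),.505+dx,-.354+dy,y) for y in np.arange(0,3.1,.15) for dx in np.arange(-.012,.013,.006) for dy in np.arange(-.012,.013,.006))
print(np.round(best[:3],3).tolist(),[(round(y,2),round(min(b[0] for b in best if b[3]==y),1)) for y in np.arange(0,3.1,.15)])
b0=np.array(best[0][1:])
q=minimize(cost,b0,method="Nelder-Mead",options=dict(initial_simplex=[b0+d for d in([0,0,0],[.004,0,0],[0,.004,0],[0,0,.08])],maxiter=80)); print(q.x,q.fun)
rows=[]
for c in ims:
    m,b,off=mask(c,q.x)
    im=cv2.resize(ims[c][off[1]:off[1]+70,off[0]:off[0]+70],(280,280),interpolation=cv2.INTER_CUBIC); ed=im.copy()
    for M,col in((m,(0,0,255)),(b,(255,255,0))):
        M=cv2.resize((M*255).astype(np.uint8),(280,280)); cs,_=cv2.findContours((M>127).astype(np.uint8),1,2); cv2.drawContours(ed,cs,-1,col,1)
    rows.append(np.hstack([im,ed]))
cv2.imwrite("pics/fit.png",np.vstack(rows))
E
time python3 fit.py
```

```text
[[134.013, 0.505, -0.354, 1.05], [135.882, 0.517, -0.36, 1.05], [140.245, 0.517, -0.36, 1.2]] [(np.float64(0.0), np.float64(217.4)), (np.float64(0.15), np.float64(215.0)), (np.float64(0.3), np.float64(206.2)), (np.float64(0.45), np.float64(190.4)), (np.float64(0.6), np.float64(174.6)), (np.float64(0.75), np.float64(163.9)), (np.float64(0.9), np.float64(149.0)), (np.float64(1.05), np.float64(134.0)), (np.float64(1.2), np.float64(140.2)), (np.float64(1.35), np.float64(162.0)), (np.float64(1.5), np.float64(182.9)), (np.float64(1.65), np.float64(201.8)), (np.float64(1.8), np.float64(214.2)), (np.float64(1.95), np.float64(216.9)), (np.float64(2.1), np.float64(220.6)), (np.float64(2.25), np.float64(222.8)), (np.float64(2.4), np.float64(219.5)), (np.float64(2.55), np.float64(215.0)), (np.float64(2.7), np.float64(212.2)), (np.float64(2.85), np.float64(217.1)), (np.float64(3.0), np.float64(221.0))]
[ 0.50944307 -0.35599846  1.09581962] 128.13275124951943
real	0m4.927s
user	0m4.389s
sys	0m2.615s
```

View pics/fit.png

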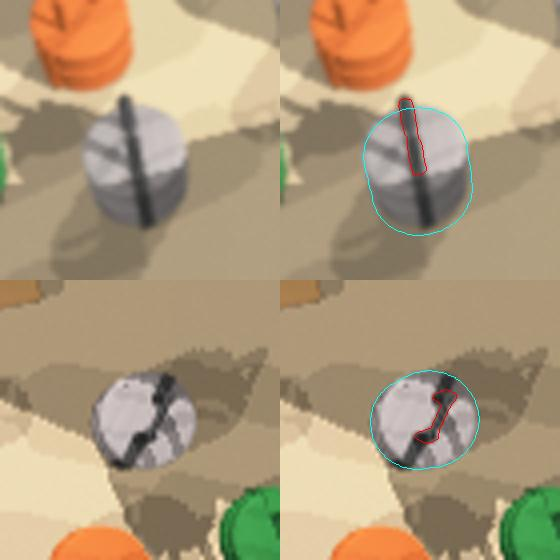

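The fit overlay shows a dark strap over the body in the handle's plane, and the handle's yaw fits at about 1.10 rad. I'll refine with the strap included and work out the moves.

```bash
sed -i 's/^    g=lambda M/    C=-P(c)[1].T@P(c)[2]; yv=np.array([-np.sin(p[2]),np.cos(p[2])])\n    for s in(1,-1):\n        fill(m,B(-.006,.006,*sorted((s*.022,s*.05)),.076,.078))\n        if (C[:2]-p[:2])@yv*s>.05: fill(m,B(-.006,.006,s*.05-.001,s*.05+.001,.015,.078))\n    g=lambda M/' fit.py
python3 fit.py | tail -1
cat >> h.py <<'E'
from scipy.spatial.transform import Rotation as Ro
def Rt(yang,lean):
    y=np.array([np.cos(yang),np.sin(yang),0]);n=np.array([-y[1],y[0],0]);z=n*np.sin(lean)-np.array([0,0,1])*np.cos(lean)
    return Ro.from_matrix(np.c_[np.cross(y,z),y,z])
def now(): 
    s=r.read_state(); return np.array(s["ee_pos"]),Ro.from_quat(s["eef_rot"]),s
def togo(g,Rg):  # g = wanted grasp point
    p,R,s=now(); t=g+Rg.apply([0,0,r.grasp_offset]); rv=(R.inv()*Rg).as_rotvec()
    print("rot",np.round(rv,3),"rows",np.ceil(np.linalg.norm(rv)/.148),"shift in now-frame",np.round(R.inv().apply(t-p),4),"in goal-frame",np.round(Rg.inv().apply(t-p),4))
E
python3 - <<'E'
from h import *
print("green",onz("top",(429.5,234.4),0),onz("scene",(217.1,276.1),0),"orange",onz("top",(380.4,243.3),0))
for l in(.55,.65):togo(np.array([.4,-.5,.35]),Rt(-.475,l))
E
```

```text
[ 0.50849343 -0.35547079  1.06509502] 56.36253702422145
green [ 0.3809043  -0.50425068  0.        ] [ 0.3923067  -0.48155489  0.        ] orange [ 0.34806338 -0.29265663  0.        ]
rot [ 0.237  0.515 -0.839] rows 7.0 shift in now-frame [ 0.2791 -0.0531 -0.1115] in goal-frame [0.2476 0.1771 0.0211]
rot [ 0.28   0.609 -0.83 ] rows 8.0 shift in now-frame [ 0.2801 -0.0543 -0.1125] in goal-frame [0.2462 0.1771 0.0458]
```

```bash
python3 - <<'E'
from h import *
togo(np.array([.5085,-.355,.117])-Rt(-.506,.62).apply([0,0,.12]),Rt(-.506,.62))
E
```

```text
rot [ 0.257  0.584 -0.803] rows 7.0 shift in now-frame [ 0.3722 -0.118   0.0231] in goal-frame [0.2619 0.195  0.2154]
```

Call:
drive_tool --moves '[[[0,0,-0.05,0.032,0.073,-0.1,1],[0,0,-0.05,0.032,0.073,-0.1,1],[0,0,0,0.032,0.073,-0.1,1],[0,0,0,0.032,0.073,-0.1,1],[0,0,0,0.032,0.073,-0.1,1],[0,0,0,0.032,0.073,-0.1,1],[0,0,0,0.032,0.073,-0.1,1],[0,0,0,0.032,0.073,-0.1,1],[0,0,0,0,0,0,1]]]'

```text
time: 2.1
ee_pos: [0.1458, -0.6078, 0.3161]
eef_rot: [0.833, 0.468, 0.253, -0.151]
ft_force: [0.3, 1.1, -0.6]
width: 0.0869
grip_force: 0.0
```

```bash
python3 - <<'E'
from h import *
p,R,s=now();print(s["time"],p,np.round(R.as_matrix(),3).tolist(),np.round(s["joint_positions"],2))
togo(np.array([.5085,-.355,.117])-Rt(-.506,.62).apply([0,0,.12]),Rt(-.506,.62))
E
```

```text
2.1 [ 0.1458199  -0.60781757  0.31607158] [[0.433, 0.857, 0.28], [0.704, -0.516, 0.488], [0.563, -0.014, -0.827]] [ 1.63  0.73 -0.38  0.84 -0.19  2.03  0.69]
rot [ 0.009  0.022 -0.038] rows 1.0 shift in now-frame [0.2209 0.1841 0.2883] in goal-frame [0.2074 0.1947 0.2913]
```

Call:
drive_tool --moves '[[[0.044,0.023,0,0,0,0,1],[0.044,0.023,0,0,0,0,1],[0.044,0.023,0.02,0.009,0.022,-0.038,1],[0.038,0.025,0.035,0,0,0,1],[0.038,0.025,0.035,0,0,0,1],[0,0.035,0.035,0,0,0,1],[0,0.035,0.04,0,0,0,1],[0,0,0.04,0,0,0,1],[0,0,0.04,0,0,0,1],[0,0,0,0,0,0,1]]]'

```text
time: 3.1
ee_pos: [0.4477, -0.4382, 0.2331]
eef_rot: [0.822, 0.482, 0.259, -0.157]
ft_force: [-0.9, 0.0, 0.5]
width: 0.0869
grip_force: 0.0
```

```bash
python3 - <<'E'
from h import *
p,R,s=now();print(s["time"],p,np.round(s["joint_positions"],2))
g=np.array([.5085,-.355,.117])
togo(g,Rt(-.506,.62))
ims=[]
for c in("scene","top"):
    im=r.camera(c)[:,:,::-1]; x,y=proj(c,np.array([g]))[0].astype(int); ims.append(cv2.resize(im[y-50:y+50,x-50:x+50],(400,400),interpolation=cv2.INTER_CUBIC))
cv2.imwrite("pics/pre.png",np.hstack(ims))
E
```

```text
3.1 [ 0.44770691 -0.43819295  0.23305615] [ 1.31  0.6  -0.5   1.25 -0.3   1.58  0.38]
rot [-0.006  0.004 -0.005] rows 1.0 shift in now-frame [0.0166 0.0138 0.1724] in goal-frame [0.0158 0.0129 0.1726]
```

View pics/pre.png

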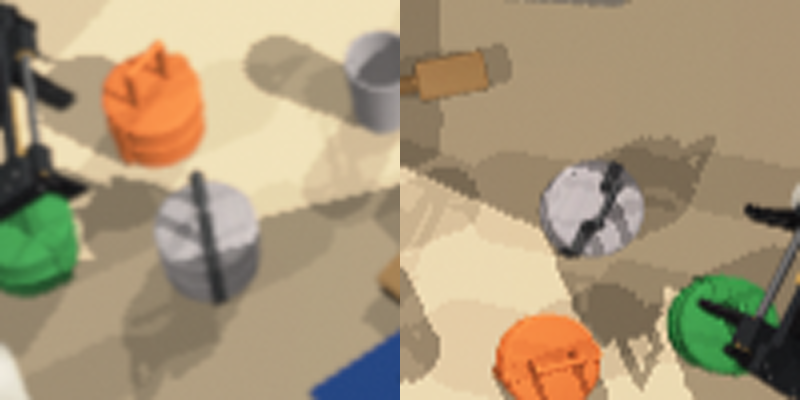

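The gripper approaches from the front-left. Its fingers straddle the steel tiffin's handle axis at top-crop (770,215) and (715,305), with the handle at (600,205), and the path clears the green look-alike.

Call:
drive_tool --moves '[[[0.016,0.013,0,-0.006,0.004,-0.005,1],[0,0,0.04,0,0,0,1],[0,0,0.04,0,0,0,1],[0,0,0.03,0,0,0,1],[0,0,0.025,0,0,0,1],[0,0,0.02,0,0,0,1],[0,0,0.017,0,0,0,1],[0,0,0,0,0,0,1]]]'

```text
time: 4.0
ee_pos: [0.5156, -0.35, 0.1063]
eef_rot: [0.821, 0.484, 0.264, -0.151]
ft_force: [-0.7, 0.0, -0.4]
width: 0.0872
grip_force: 0.0
```

```bash
python3 - <<'E'
from h import *
p,R,s=now();print(s["time"],p,np.round(s["ft_force"],2))
g=np.array([.5085,-.355,.117])
togo(g,Rt(-.506,.62))
ims=[]
for c in("scene","top"):
    im=r.camera(c)[:,:,::-1]; x,y=proj(c,np.array([g]))[0].astype(int); ims.append(cv2.resize(im[y-30:y+30,x-30:x+30],(400,400),interpolation=cv2.INTER_CUBIC))
cv2.imwrite("pics/pre2.png",np.hstack(ims))
E
```

```text
4.0 [ 0.51561572 -0.34997074  0.10626796] [-0.66  0.02 -0.43]
rot [0.006 0.002 0.002] rows 1.0 shift in now-frame [-0.0001 -0.0038  0.0054] in goal-frame [-0.0002 -0.0038  0.0054]
```

View pics/pre2.png

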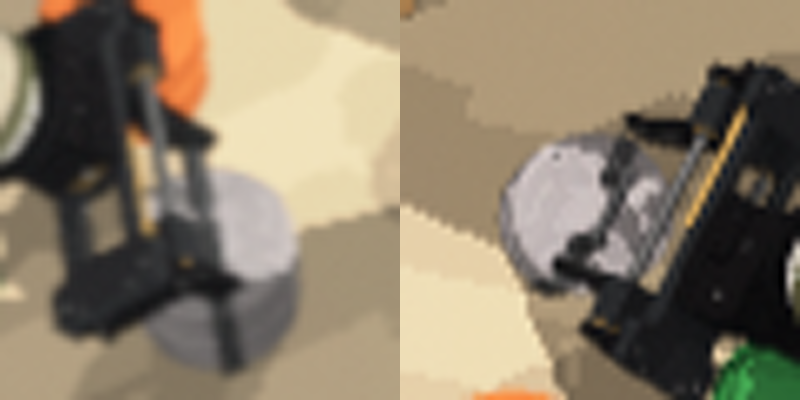

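The fingers straddle the handle: tips at top-crop (635,125) and (565,270), upright feet at (615,165) and (580,245). A small correction, then I close.

Call:
drive_tool --moves '[[[0,-0.004,0.006,0,0,0,1],[0,0,0,0,0,0,0.6],[0,0,0,0,0,0,0.4],[0,0,0,0,0,0,0.2],[0,0,0,0,0,0,0],[0,0,0,0,0,0,0],[0,0,0,0,0,0,0],[0,0,0,0,0,0,0]]]' --squeeze 40

```text
time: 4.9
ee_pos: [0.5125, -0.3456, 0.1011]
eef_rot: [0.821, 0.484, 0.263, -0.152]
ft_force: [-2.8, 0.6, 1.6]
width: 0.0497
grip_force: 39.9
```

Call:
drive_tool --moves '[[[0.006,0,-0.008,0,0,0,0],[0.006,0,-0.008,0,0,0,0],[0.012,0,-0.016,0,0,0,0],[0.012,0,-0.016,0,0,0,0],[0.012,0,-0.016,0,0,0,0],[0.012,0,-0.016,0,0,0,0],[0.012,0,-0.016,0,0,0,0],[0,0,0,0,0,0,0],[0,0,0,0,0,0,0],[0,0,0,0,0,0,0]]]'

```text
time: 5.9
ee_pos: [0.5129, -0.3424, 0.2196]
eef_rot: [0.821, 0.483, 0.263, -0.152]
ft_force: [0.1, -0.4, -6.9]
width: 0.0497
grip_force: 39.9
```

```bash
python3 - <<'E'
from h import *
p,R,s=now();print(s["time"],p,np.round(s["ft_force"],2),s["width"],np.round(s["joint_positions"],2),R.as_matrix().round(3).tolist())
H=np.array([.5552,.2059,.246])
for l in (.62,):
  for d in((0,-.07,.035),): togo(H+d+[0,0,-.015],Rt(-.005,l))
E
```

```text
5.9 [ 0.51290608 -0.34239584  0.2195686 ] [ 0.11 -0.4  -6.89] 0.04969706652046787 [ 1.23  0.52 -0.56  1.41 -0.34  1.42  0.28] [[0.394, 0.874, 0.285], [0.714, -0.486, 0.504], [0.579, 0.004, -0.815]]
rot [ 0.295  0.003 -0.407] rows 4.0 shift in now-frame [ 0.3838 -0.2008  0.2333] in goal-frame [0.4164 0.0399 0.2589]
```

Call:
drive_tool --moves '[[[0.012,0,-0.016,0.03,0,-0.041,0],[0.012,0,-0.016,0.0443,0,-0.061,0],[0,0,0,0.0443,0,-0.061,0],[0,0,0,0.0443,0,-0.061,0],[0,0,0,0.0443,0,-0.061,0],[0,0,0,0.0443,0,-0.061,0],[0,0,0,0.0443,0,-0.061,0],[0,0,0,0,0,0,0],[0,0,0,0,0,0,0]]]'

```text
time: 6.8
ee_pos: [0.5139, -0.3414, 0.2599]
eef_rot: [0.676, 0.671, 0.215, -0.214]
ft_force: [-0.8, -0.1, -6.6]
width: 0.0493
grip_force: 39.9
```

```bash
python3 - <<'E'
from h import *
p,R,s=now();print(s["time"],p,np.round(s["ft_force"],2),s["width"])
H=np.array([.5552,.2059,.246])
togo(H+[0,-.08,.04-.015],Rt(-.005,.62))
E
```

```text
6.8 [ 0.51394791 -0.34141501  0.25993672] [-0.84 -0.07 -6.6 ] 0.04931326732272525
rot [ 0.001  0.003 -0.002] rows 1.0 shift in now-frame [0.3878 0.0381 0.2802] in goal-frame [0.3869 0.0389 0.2813]
```

Call:
drive_tool --moves '[[[0.012,0.0012,0.0087,0,0,0,0],[0.024,0.0024,0.0173,0,0,0,0],[0.034,0.0034,0.0246,0,0,0,0],[0.034,0.0034,0.0246,0,0,0,0],[0.034,0.0034,0.0246,0,0,0,0],[0.034,0.0034,0.0246,0,0,0,0],[0.034,0.0034,0.0246,0,0,0,0],[0.034,0.0034,0.0246,0,0,0,0],[0.03,0.003,0.0217,0,0,0,0],[0.02,0.002,0.0145,0,0,0,0]]]'

```text
time: 7.8
ee_pos: [0.5438, 0.019, 0.2574]
eef_rot: [0.675, 0.672, 0.215, -0.214]
ft_force: [-0.1, -0.5, -7.1]
width: 0.0499
grip_force: 39.9
```

Call:
drive_tool --moves '[[[0.025,0.0025,0.018,0,0,0,0],[0.03,0.003,0.0217,0,0,0,0],[0.022,0.0022,0.016,0,0,0,0],[0.014,0.0014,0.01,0,0,0,0],[0.006,0.0006,0.004,0,0,0,0],[0,0,0,0,0,0,0],[0,0,0,0,0,0,0],[0,0,0,0,0,0,0]]]'

```text
time: 8.6
ee_pos: [0.5553, 0.1337, 0.2561]
eef_rot: [0.676, 0.671, 0.215, -0.213]
ft_force: [0.2, -0.5, -6.9]
width: 0.0496
grip_force: 39.9
```

```bash
python3 - <<'E'
from h import *
p,R,s=now();print(s["time"],p,np.round(s["ft_force"],2),s["width"],np.round(s["joint_positions"],2))
H=np.array([.5552,.2059,.246])
togo(H+[0,-.08,.04-.015],Rt(-.005,.62))
g=p-R.apply([0,0,r.grasp_offset]); print("grasp",g)
ims=[]
for c in("scene","top"):
    im=r.camera(c)[:,:,::-1]; cv2.imwrite(f"pics/{c}_near.png",im);x,y=proj(c,np.array([[.555,.16,.25]]))[0].astype(int); ims.append(cv2.resize(im[y-40:y+40,x-40:x+40],(400,400),interpolation=cv2.INTER_CUBIC))
    for q in("tiffin_bar","hook_tip","hook_seat"): print(c,q,[(np.round(d["at"],1).tolist(),round(d["conf"],2)) for d in r.place_of(c,q)][:4])
    print(c,"pred bar",proj(c,np.array([g+[0,0,.015]])),"tip",proj(c,np.array([H+[0,-.018,.008]])))
    print([x,y])
cv2.imwrite("pics/near.png",np.hstack(ims))
E
```

```text
8.6 [0.55528825 0.13372007 0.25613051] [ 0.15 -0.55 -6.91] 0.049614737891021825 [ 0.77  0.32 -0.86  1.65 -0.39  1.26  0.04]
rot [ 0.001  0.004 -0.002] rows 1.0 shift in now-frame [ 0.0023 -0.0001  0.002 ] in goal-frame [ 0.0023 -0.      0.0021]
grasp [0.55520756 0.12292351 0.27139871]
scene tiffin_bar [([244.7, 226.6], 0.95), ([204.9, 259.2], 0.89), ([357.7, 178.6], 0.73)]
scene hook_tip [([368.1, 170.2], 0.46)]
scene hook_seat [([298.0, 236.1], 0.56), ([372.0, 170.7], 0.37)]
scene pred bar [[358.99261223 175.82801769]] tip [[370.22255216 172.62033473]]
[np.int64(365), np.int64(176)]
top tiffin_bar [([436.1, 230.4], 0.8), ([271.1, 192.0], 0.59), ([387.0, 242.2], 0.55), ([206.8, 174.6], 0.4)]
top hook_tip [([256.3, 191.9], 0.36)]
top hook_seat [([252.8, 191.4], 0.55), ([196.0, 212.8], 0.35)]
top pred bar [[273.81418683 190.78445803]] tip [[257.30907278 192.16720745]]
[np.int64(265), np.int64(192)]
```

View pics/near.png

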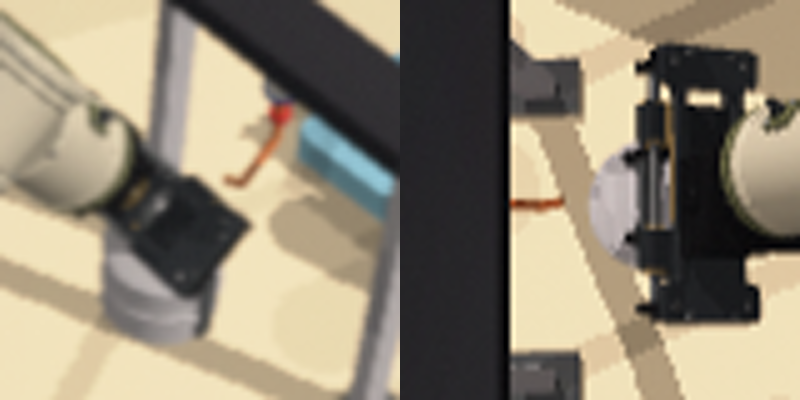

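Tiffin held upright in front of the hook: hook tip at scene-crop (232,182) / top-crop (563,203), fingers centred at top-crop row 206, lid's left rim at column 588. I cross-check the bar's position from the lid rim.

```bash
python3 - <<'E'
from h import *
for zl in(.22,.23,.24):print("lid rim y",onz("top",(262.6,193.6),zl)-[0,.05,0])
print("tip",onz("top",(257.6,192.6),.254))
# scene: predicted body silhouette vs image
s=cv2.imread("pics/scene_near.png");x0,y0=325,136
out=[]
for c,(x0,y0) in(("scene",(325,136)),("top",(225,152))):
    im=cv2.resize(cv2.imread(f"pics/{c}_near.png")[y0:y0+80,x0:x0+80],(400,400),interpolation=cv2.INTER_CUBIC)
    ctr=np.array([.5552,.1229,.2714+.015-.132]); a=np.linspace(0,2*np.pi,60)
    for z in(0,.076):
        q=proj(c,ctr+np.c_[.05*np.cos(a),.05*np.sin(a),0*a+z]); cv2.polylines(im,[((q+.5-[x0,y0])*5).astype(np.int32)],True,(0,0,255))
    for P3 in([.5552,.2059-.018,.254],[.5552,.2059,.246],ctr+[0,0,.132]):
        u=((proj(c,np.array([P3]))[0]+.5-[x0,y0])*5).astype(int); cv2.circle(im,tuple(int(v) for v in u),3,(0,255,0),1)
    out.append(im)
cv2.imwrite("pics/over.png",np.hstack(out))
E
```

```text
lid rim y [0.55288325 0.12424367 0.22      ]
lid rim y [0.55186801 0.12257138 0.23      ]
lid rim y [0.55085277 0.12089909 0.24      ]
tip [0.55358055 0.18684865 0.254     ]
```

View pics/over.png

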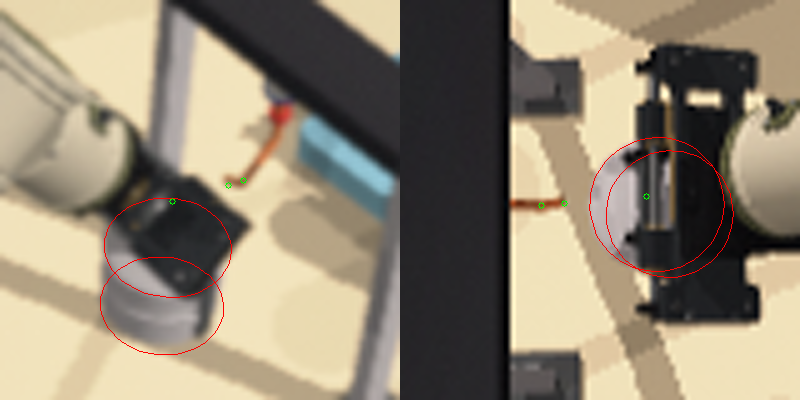

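The overlay matches in the top view, with the lid rim within about 1 mm; the bar is at y ≈ 0.123, z ≈ 0.286. I lower it to z ≈ 0.273 so the crook clears the lid and the bar clears the tip, then slide in.

Call:
drive_tool --moves '[[[-0.0038,0.001,0.0053,0,0,0,0],[-0.0038,0.001,0.0053,0,0,0,0],[0.0081,0,0.0058,0,0,0,0],[0.0081,0,0.0058,0,0,0,0],[0.0081,0,0.0058,0,0,0,0],[0.0081,0,0.0058,0,0,0,0],[0.0081,0,0.0058,0,0,0,0],[0,0,0,0,0,0,0],[0,0,0,0,0,0,0]]]'

```text
time: 9.9
ee_pos: [0.557, 0.1854, 0.2431]
eef_rot: [0.675, 0.672, 0.215, -0.214]
ft_force: [0.6, -0.8, -6.3]
width: 0.0496
grip_force: 39.9
```

Call:
drive_tool --moves '[[[0.0081,0,0.0058,0,0,0,0],[0.0081,0,0.0058,0,0,0,0],[0.0061,0,0.0044,0,0,0,0],[0.0041,0,0.0029,0,0,0,0],[0,0,0,0,0,0,0],[0,0,0,0,0,0,0],[0,0,0,0,0,0,0]]]'

```text
time: 10.6
ee_pos: [0.5574, 0.2172, 0.2428]
eef_rot: [0.676, 0.672, 0.215, -0.214]
ft_force: [0.1, -1.5, -6.5]
width: 0.0495
grip_force: 39.9
```

```bash
python3 - <<'E'
from h import *
p,R,s=now();print(s["time"],p,np.round(s["ft_force"],2),np.round(s["torque"],2),s["width"])
print("bar",p-R.apply([0,0,r.grasp_offset])+[0,0,.015]); print(R.as_matrix().round(3).tolist())
togo(np.array([.557,.206,.258]),Rt(-.005,.62))
r.camera("scene");r.camera("top")
for c in("scene","top"):
    for q in("tiffin_bar","hook_seat"): print(c,q,[(np.round(d["at"],1).tolist(),round(d["conf"],2)) for d in r.place_of(c,q)][:4])
E
```

```text
10.6 [0.55744372 0.21723852 0.2428231 ] [ 0.07 -1.47 -6.54] [-1.56 -0.07  0.02] 0.049497849096376764
bar [0.55737842 0.20643915 0.27308938]
[[0.004, 1.0, 0.003], [0.816, -0.006, 0.578], [0.578, 0.0, -0.816]]
rot [ 0.001  0.004 -0.   ] rows 1.0 shift in now-frame [-0.0003 -0.0004 -0.0002] in goal-frame [-0.0003 -0.0004 -0.0002]
scene tiffin_bar [([241.6, 226.6], 0.93), ([207.6, 259.4], 0.91), ([372.4, 167.7], 0.61)]
scene hook_seat [([374.9, 172.0], 0.43)]
top tiffin_bar [([435.0, 233.4], 0.63), ([337.6, 213.9], 0.59), ([387.2, 245.0], 0.58), ([247.4, 191.7], 0.45)]
top hook_seat []
```

Call:
drive_tool --moves '[[[-0.0017,0,0.0024,0,0,0,0],[-0.0017,0,0.0024,0,0,0,0],[-0.0017,0,0.0024,0,0,0,0],[-0.0017,0,0.0024,0,0,0,0],[-0.0017,0,0.0024,0,0,0,0],[-0.0017,0,0.0024,0,0,0,0],[-0.0017,0,0.0024,0,0,0,0],[-0.0017,0,0.0024,0,0,0,0],[-0.0017,0,0.0024,0,0,0,0],[-0.0017,0,0.0024,0,0,0,0]]]'

```text
time: 11.9
ee_pos: [0.5573, 0.2179, 0.2134]
eef_rot: [0.675, 0.672, 0.215, -0.214]
ft_force: [-0.0, 0.0, -5.9]
width: 0.0492
grip_force: 39.9
```

Call:
drive_tool --moves '[[[-0.0017,0,0.0024,0,0,0,0],[-0.0017,0,0.0024,0,0,0,0],[-0.0017,0,0.0024,0,0,0,0],[-0.0017,0,0.0024,0,0,0,0],[-0.0017,0,0.0024,0,0,0,0],[0,0,0,0,0,0,0],[0,0,0,0,0,0,0]]]'

```text
time: 12.6
ee_pos: [0.5573, 0.2178, 0.1989]
eef_rot: [0.675, 0.672, 0.215, -0.214]
ft_force: [0.1, -0.1, -4.0]
width: 0.0494
grip_force: 39.9
```

The load is moving onto the hook at about 100 N/m. I continue in slow steps.

Call:
drive_tool --moves '[[[-0.0017,0,0.0024,0,0,0,0],[-0.0017,0,0.0024,0,0,0,0],[-0.0017,0,0.0024,0,0,0,0],[-0.0017,0,0.0024,0,0,0,0],[-0.0017,0,0.0024,0,0,0,0],[-0.0017,0,0.0024,0,0,0,0],[-0.0017,0,0.0024,0,0,0,0],[-0.0017,0,0.0024,0,0,0,0],[0,0,0,0,0,0,0],[0,0,0,0,0,0,0]]]'

```text
time: 13.6
ee_pos: [0.5574, 0.2179, 0.1754]
eef_rot: [0.675, 0.672, 0.215, -0.214]
ft_force: [1.0, 2.8, -3.1]
width: 0.0496
grip_force: 39.9
```

```bash
cat > q.py <<'E'
from h import *
F=[]
for i in range(6):
    p,R,s=now(); F.append([*s["ft_force"],*s["torque"]]); r.camera("top")
print(s["time"],p,np.round(np.mean(F,0),2),np.round(np.std(F,0),2),"bar",p-R.apply([0,0,r.grasp_offset])+[0,0,.015])
E
python3 q.py
```

```text
13.85 [0.55738117 0.21780597 0.17546606] [ 1.52  2.79 -2.4  -0.58 -0.32 -0.22] [0.37 0.37 0.46 0.04 0.03 0.04] bar [0.5573174  0.20700231 0.20572932]
```

A lateral force of about 3 N has appeared, so I use the last picture to check for contact.

```bash
python3 - <<'E'
from h import *
out=[]
for c in("scene","top"):
    im=r.camera(c)[:,:,::-1].copy(); x,y=proj(c,np.array([[.555,.17,.2]]))[0].astype(int)
    q=cv2.resize(im[y-45:y+45,x-45:x+45],(400,400),interpolation=cv2.INTER_CUBIC); ctr=np.array([.5573,.207,.2057-.132]); a=np.linspace(0,6.283,60); k=400/90
    for z in(0,.076): cv2.polylines(q,[((proj(c,ctr+np.c_[.05*np.cos(a),.05*np.sin(a),0*a+z])+.5-[x-45,y-45])*k).astype(np.int32)],True,(0,0,255))
    out.append(q)
cv2.imwrite("pics/low.png",np.hstack(out)); print(np.round(r.read_state()["joint_positions"],3))
E
```

```text
[ 0.616  0.408 -0.875  1.743 -0.345  1.022 -0.034]
```

View pics/low.png

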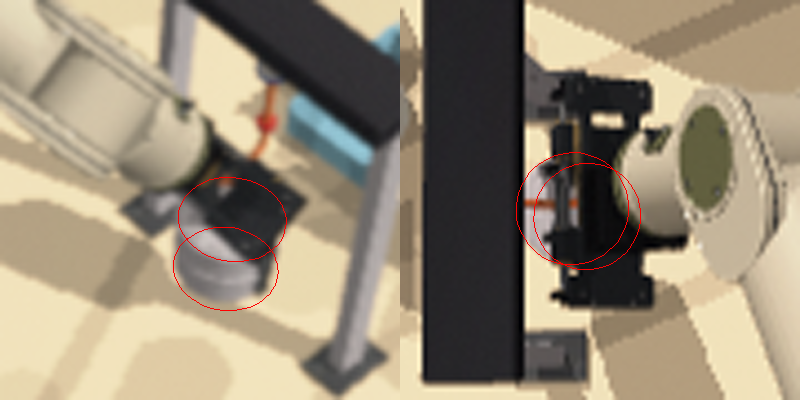

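The picture shows the hook dipped, with its red mark at scene-crop (268,122), the wire between the fingers at top-crop (538,204), and no other contact. The bar is probably on one slope of the V, so I try +3 mm in y.

Call:
drive_tool --moves '[[[0.0012,0,0.0009,0,0,0,0],[0.0012,0,0.0009,0,0,0,0],[0,0,0,0,0,0,0]]]'

```text
time: 14.3
ee_pos: [0.5572, 0.2197, 0.1746]
eef_rot: [0.676, 0.672, 0.214, -0.213]
ft_force: [-0.1, -3.7, -1.4]
width: 0.0497
grip_force: 39.9
```

```bash
python3 q.py
```

```text
14.55 [0.5571967  0.21984097 0.17473643] [-1.4  -4.93 -2.01 -1.78  0.13  0.18] [0.73 0.68 0.67 0.07 0.04 0.04] bar [0.55714289 0.20905338 0.20501108]
```

Call:
drive_tool --moves '[[[-0.0011,0,-0.0008,0,0,0,0],[0,0,0,0,0,0,0],[0,0,0,0,0,0,0]]]'

```text
time: 14.9
ee_pos: [0.5572, 0.2196, 0.1753]
eef_rot: [0.675, 0.672, 0.215, -0.214]
ft_force: [-0.8, -0.8, -2.4]
width: 0.0498
grip_force: 39.9
```

```bash
python3 q.py
```

```text
15.15 [0.55718835 0.21958613 0.17527431] [-0.74 -0.36 -2.39 -1.06 -0.    0.04] [0.35 0.61 0.27 0.04 0.04 0.02] bar [0.55713359 0.20878054 0.20553623]
```

Call:
drive_tool --moves '[[[-0.00173,0,0.00245,0,0,0,0],[-0.00173,0,0.00245,0,0,0,0],[-0.00173,0,0.00245,0,0,0,0],[-0.00173,0,0.00245,0,0,0,0],[-0.00173,0,0.00245,0,0,0,0],[-0.00173,0,0.00245,0,0,0,0],[0,0,0,0,0,0,0],[0,0,0,0,0,0,0],[0,0,0,0,0,0,0]]]'

```text
time: 16.1
ee_pos: [0.5572, 0.2195, 0.1574]
eef_rot: [0.675, 0.672, 0.215, -0.214]
ft_force: [-2.0, 0.9, -1.0]
width: 0.0498
grip_force: 39.9
```

```bash
python3 q.py
```

```text
16.35 [0.55723755 0.21952664 0.15734595] [-1.77  1.19 -0.79 -0.61  0.19  0.2 ] [0.56 0.41 0.15 0.02 0.03 0.02] bar [0.55718001 0.2087229  0.18760917]
```

Call:
drive_tool --moves '[[[-0.00173,0,0.00245,0,0,0,0],[-0.00173,0,0.00245,0,0,0,0],[0,0,0,0,0,0,0],[0,0,0,0,0,0,0],[0,0,0,0,0,0,0]]]'

```text
time: 16.9
ee_pos: [0.5573, 0.2195, 0.1513]
eef_rot: [0.675, 0.672, 0.215, -0.214]
ft_force: [-2.2, 2.0, -0.3]
width: 0.0497
grip_force: 39.9
```

```bash
python3 q.py
```

```text
17.15 [0.5572608  0.21946642 0.15128699] [-2.47  1.58 -0.34 -0.41  0.25  0.24] [0.52 0.61 0.25 0.02 0.02 0.02] bar [0.55720266 0.20866315 0.18155054]
```

Residual vertical load is about 0.3 N. I relieve the side force, slacken the grip first, then open.

Call:
drive_tool --moves '[[[0.0005,-0.001,0.0005,0,0,0,0],[0,0,0,0,0,0,0],[0,0,0,0,0,0,0]]]' --squeeze 20

```text
time: 17.5
ee_pos: [0.5571, 0.2196, 0.1513]
eef_rot: [0.676, 0.672, 0.215, -0.213]
ft_force: [2.2, 0.5, -0.6]
width: 0.0501
grip_force: 19.9
```

Call:
drive_tool --moves '[[[0,0,0,0,0,0,0],[0,0,0,0,0,0,0],[0,0,0,0,0,0,0],[0,0,0,0,0,0,0],[0,0,0,0,0,0,0]]]' --squeeze 3

```text
time: 18.0
ee_pos: [0.5566, 0.2199, 0.1512]
eef_rot: [0.676, 0.672, 0.215, -0.213]
ft_force: [4.0, -2.3, -0.9]
width: 0.0504
grip_force: 3.0
```

```bash
python3 q.py
```

```text
18.25 [0.55643503 0.22003115 0.15114004] [ 4.47 -1.34 -0.02 -0.9  -0.85 -0.58] [0.61 0.6  0.65 0.04 0.01 0.02] bar [0.55637058 0.20922847 0.18140399]
```

Call:
drive_tool --moves '[[[-0.0002,0.0005,-0.0001,0,0,0,0],[0,0,0,0,0,0,0],[0,0,0,0,0,0,0.6],[0,0,0,0,0,0,0.65],[0,0,0,0,0,0,0.8],[0,0,0,0,0,0,1],[0,0,0,0,0,0,1],[0,0,0,0,0,0,1],[0,0,0,0,0,0,1]]]'

```text
time: 19.2
ee_pos: [0.5567, 0.2199, 0.151]
eef_rot: [0.675, 0.672, 0.215, -0.214]
ft_force: [-0.3, -0.6, -0.3]
width: 0.0844
grip_force: 0.0
```

```bash
python3 q.py; python3 - <<'E'
from h import *
for c in("scene","top"):
    r.camera(c)
    for q in("tiffin_bar","hook_seat","tiffin"): print(c,q,[(np.round(d["at"],1).tolist(),round(d["conf"],2)) for d in r.place_of(c,q)][:4])
    print(proj(c,np.array([[.5564,.208,.183],[.5564,.208,.051]])).round(1))
E
```

```text
19.45 [0.55680274 0.21989242 0.15110404] [-0.6  -0.06  0.07 -0.69 -0.11  0.  ] [0.45 0.59 0.36 0.02 0.03 0.02] bar [0.55674362 0.20908963 0.18136793]
scene tiffin_bar [([244.8, 226.0], 0.86), ([207.6, 258.1], 0.64), ([371.3, 183.1], 0.62), ([368.8, 196.6], 0.28)]
scene hook_seat [([370.3, 180.7], 0.51)]
scene tiffin [([245.3, 243.8], 0.94), ([371.8, 199.9], 0.83), ([219.1, 274.8], 0.76)]
[[372.5 181.5]
 [369.9 200.8]]
top tiffin_bar [([435.6, 232.8], 0.94), ([254.6, 193.7], 0.68), ([387.4, 243.5], 0.62)]
top hook_seat [([256.8, 195.3], 0.41)]
top tiffin [([381.4, 242.5], 0.97), ([429.2, 233.2], 0.7), ([263.3, 198.4], 0.69)]
[[255.5 193.8]
 [261.3 196.9]]
```

Hanging where predicted. I retreat straight back along the tool axis.

Call:
drive_tool --moves '[[[0,0,-0.005,0,0,0,1],[0,0,-0.01,0,0,0,1],[0,0,-0.015,0,0,0,1],[0,0,-0.02,0,0,0,1],[0,0,-0.025,0,0,0,1],[0,0,-0.025,0,0,0,1],[0,0,-0.025,0,0,0,1],[0,0,-0.025,0,0,0,1],[0,0,0,0,0,0,1],[0,0,0,0,0,0,1]]]'

```text
time: 20.9
ee_pos: [0.5565, 0.1328, 0.2739]
eef_rot: [0.676, 0.672, 0.215, -0.213]
ft_force: [-0.6, 0.5, -0.6]
width: 0.087
grip_force: 0.0
```

Call:
drive_tool --moves '[[[0,0,0,0,0,0,1],[0,0,0,0,0,0,1],[0,0,0,0,0,0,1],[0,0,0,0,0,0,1],[0,0,0,0,0,0,1],[0,0,0,0,0,0,1],[0,0,0,0,0,0,1],[0,0,0,0,0,0,1],[0,0,0,0,0,0,1],[0,0,0,0,0,0,1]]]'

```text
time: 21.9
ee_pos: [0.5563, 0.1332, 0.2735]
eef_rot: [0.675, 0.672, 0.215, -0.214]
ft_force: [0.3, -0.0, 0.4]
width: 0.0867
grip_force: 0.0
```

```bash
python3 - <<'E'
from h import *
prev=None
for i in range(16):
    a=[cv2.cvtColor(r.camera(c),cv2.COLOR_RGB2GRAY)[150:240,230:420].astype(int) for c in("scene","top")]
    if prev and i%3==0: print(i,[int((abs(x-y)>25).sum()) for x,y in zip(a,prev)])
    if i%3==0: prev=a
for c in("scene","top"):
    for q in("tiffin_bar","hook_seat","tiffin"): print(c,q,[(np.round(d["at"],1).tolist(),round(d["conf"],2)) for d in r.place_of(c,q)][:4])
s=r.read_state();print(s["time"],s["ee_pos"],np.round(s["ft_force"],1))
E
```

```text
3 [0, 2]
6 [0, 1]
9 [0, 0]
12 [0, 0]
15 [0, 0]
scene tiffin_bar [([245.0, 224.2], 0.84), ([372.6, 181.8], 0.8), ([206.5, 257.6], 0.74)]
scene hook_seat [([374.1, 177.5], 0.46)]
scene tiffin [([246.7, 245.2], 0.88), ([369.7, 197.4], 0.59), ([218.0, 275.2], 0.58)]
top tiffin_bar [([432.1, 232.9], 0.96), ([383.8, 241.1], 0.61), ([252.4, 192.8], 0.57)]
top hook_seat [([255.0, 195.2], 0.49), ([211.9, 172.8], 0.46)]
top tiffin [([425.0, 234.0], 0.95), ([384.0, 240.0], 0.9), ([260.5, 197.2], 0.77), ([208.9, 172.5], 0.36)]
23.8 [0.556333  0.1332255 0.2735201] [0.2 0.1 0.3]
```

The pictures no longer change and the bar is at the seat, so I hand the job in.

```bash
python3 -c "
from bench import r
print(r.close_job())"
```

```text
the job is handed in; nothing more can be done
None
```

The steel tiffin hangs still and free on the sprung hook, which has dipped about 63 mm, and I've handed the job in at 24 s; the hand-in gave no verdict.

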